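Run a fingertip along the dough box's row of lid catches

TASK

Fasten the lid of the dough box: with the fingers shut, run the fingertips lightly along the row of five raised steel leaves on the lid, from the hinged end of the first leaf towards the raised tips, stroking each leaf down flat in turn, from the first to the fifth. Touch only: do not lift, shove or press hard on the box, leave everything else on and around it where it is, and finish with the hand clear.

Things in the scene. Friction and masses are not known exactly. Their poses are not given: they have to be found in the camera images.
- dough_box: closed, full dough box, 2 to 3.2 kg, loose on the table: grey with a white lid, 360 mm long (its y) by 240 mm (its x), lid top 80 mm high. Origin: centre of its underside, z up. Along its y, at x = -40 mm, a black strip (40 by 310 mm) on the lid carries a row of five steel leaf catches, each 46 mm long, 26 mm wide, 48 mm from one hinge to the next
- row_start (a point): hinge line of the first leaf (middle of its width), at the height of the flat leaves' tops, 90 mm above the table; axes as the box's. Each leaf is hinged at its +y end, flush with the strip; its free tip, towards -y, stands up like a fish scale. Before the first hinge lies a flush black pad 34 mm long at the same height
- row_end (a point): where the free tip of the fifth leaf lies when flat (middle of its width), same height; 238 mm from row_start towards the box's -y; axes as the box's. Another flush pad, 34 mm long, follows it
- lid_handle (a point): middle of the top of a fixed steel bar handle on the lid, 100 mm long along the box's y, 107 mm above the table, 125 mm from the row; not needed
- catch1 (a joint): hinged steel leaf no. 1 in the row: 0 = fully raised (leaf slopes up at 16 degrees, free tip 13 mm above flat), 0.28 rad = pressed flat. Stiff light hinge (0.02 N m, a few newtons from a fingertip), no spring: it stays where it is left. Starts raised, below 0.04. First: at row_start.
- catch2 (a joint): hinged steel leaf no. 2 in the row: 0 = fully raised (leaf slopes up at 16 degrees, free tip 13 mm above flat), 0.28 rad = pressed flat. Stiff light hinge (0.02 N m, a few newtons from a fingertip), no spring: it stays where it is left. Starts raised, below 0.04.
- catch3 (a joint): hinged steel leaf no. 3 in the row: 0 = fully raised (leaf slopes up at 16 degrees, free tip 13 mm above flat), 0.28 rad = pressed flat. Stiff light hinge (0.02 N m, a few newtons from a fingertip), no spring: it stays where it is left. Starts raised, below 0.04.
- catch4 (a joint): hinged steel leaf no. 4 in the row: 0 = fully raised (leaf slopes up at 16 degrees, free tip 13 mm above flat), 0.28 rad = pressed flat. Stiff light hinge (0.02 N m, a few newtons from a fingertip), no spring: it stays where it is left. Starts raised, below 0.04.
- catch5 (a joint): hinged steel leaf no. 5 in the row: 0 = fully raised (leaf slopes up at 16 degrees, free tip 13 mm above flat), 0.28 rad = pressed flat. Stiff light hinge (0.02 N m, a few newtons from a fingertip), no spring: it stays where it is left. Starts raised, below 0.04. Last: at row_end.
- scraper: bystander: steel dough scraper with a wooden grip, 104 mm by 72 mm, 18 mm high, lying on the lid beyond the row. Origin at the centre of its underside
- horn1: bystander: steel cone (pastry horn mould), 45 mm across its mouth, 108 mm high, standing on the table behind the box (+x side). Origin at its foot
- horn2: bystander: steel cone (pastry horn mould), 45 mm across its mouth, 108 mm high, standing on the table behind the box (+x side). Origin at its foot
- horn3: bystander: steel cone (pastry horn mould), 45 mm across its mouth, 108 mm high, standing on the table behind the box (+x side). Origin at its foot
- brush: bystander: pastry brush 200 mm long, lying on the table in front of the box (robot side). Origin at its underside
- jar: bystander: closed jar 68 mm across, 90 mm high, on the table past the -y end of the box. Origin at its foot
- bowl: bystander: steel bowl 120 mm across, 50 mm high, on the table past the +y end of the box. Origin at its foot

How it is judged:
On the way, in this order (a step that is already met when the one before it is completed fails the run):
1. leaf 1 is stroked down flat (value of joint catch1 above 0.18 rad), for 0.05 s.
2. leaf 2 is stroked down flat (value of joint catch2 above 0.18 rad), for 0.05 s.
3. leaf 3 is stroked down flat (value of joint catch3 above 0.18 rad), for 0.05 s.
4. leaf 4 is stroked down flat (value of joint catch4 above 0.18 rad), for 0.05 s.
5. leaf 5 is stroked down flat (value of joint catch5 above 0.18 rad), for 0.05 s.
At the end, for the whole second after the job is handed in: all five leaves down: each free tip within 4.5 mm of flat (joint above 0.18 of 0.28 rad); the box at rest, level and within 20 mm of where it stood (value of joint each of catch1, catch2, catch3, catch4, catch5 above 0.18 rad and distance of dough_box from where it was at the start of the episode below 0.02 m and angle between dough_box's own z axis and vertical below 0.03 rad and linear speed of dough_box below 0.01 m/s); the robot touches nothing.
It fails at once if the box is shoved more than 20 mm (distance of dough_box from where it was at the start of the episode above 0.02 m).
It fails at once if the box is lifted or tipped (height (world z) of dough_box above 0.01 m or angle between dough_box's own z axis and vertical above 0.06 rad).
It fails at once if the box or its leaves are pressed hard (over 60 N) (contact force between any of the fingers, the arm and dough_box above 60 N).
It fails at once if a thing standing by is moved more than 25 mm (distance of any of scraper, horn1, horn2, horn3, brush, jar, bowl from where it was at the start of the episode above 0.025 m).
It also fails if it takes over 38 s, if anything falls off the work surface, if the arm or the gripper's body presses on something with over 40 N, if the wrist force passes 120 N, or if a joint passes its speed limit or range.

ROBOT

A 7-joint arm with a two-finger parallel gripper is mounted at the origin on the work surface. World frame = base frame: x ahead of the robot, y to its left, z up, the work surface at z = 0. Lengths are in m, angles in rad, forces in N, time in s.
With the tool pointing down it reaches from about 0.4 to 0.85 m from the base axis. Payload 4.5 kg.
Tool frame: the origin (TCP) lies on the centre line of the jaws, within the pads' length; the fingertips stand 8 mm ahead of it and the grasp point (between the pads) lies 11 mm behind it; z points along the fingers, x is the direction in which the jaws open and shut, and the axes are right-handed (so a half turn about z gives the same grasp; the last joint's range is limited). The gripper opens to 88 mm and grips with 3 to 60 N. Pads are 18 mm wide; open, the fingers measure 123 mm over their backs; the gripper's body (75 mm by 187 mm) begins 45 mm behind the grasp point.
Start: joints at [-1.291, 0.689, -0.195, 1.565, 0.157, 0.902, -0.215], TCP at [0.152, 0.606, 0.219] pointing down, gripper open.
Joint ranges: [-3.01, 3.01], [-0.46, 2.08], [-1.47, 1.51], [0.13, 2.56], [-1, 4.14], [0.04, 2.09], [-2.66, 2.66]. Speed limits (rad/s): [2.57, 2.57, 3.14, 3.14, 3.14, 3.14, 3.14].

INTERFACE

Orientations are given as a unit quaternion [x, y, z, w].
In Python, from plant import r gives the robot as it stands.
- The arm moves only by the shell command python3 -m pendant 'ROWS' [FORCE]. ROWS is JSON, a list of rows, each a list of 3 entries, a list of its own where there are three numbers: the turn, a rotation vector about the tool's x, y, z in rad, then the shift along the tool's x, y, z in m, then the opening, from 0 (shut) to 1 (fully open). In form: [[[wx, wy, wz], [tx, ty, tz], claw], ...]. A call has 1 to 10 rows; each row is the pose to reach, as a shift and turn from the pose commanded when the call began, along the tool's axes at that moment; what a row does not reach only later rows make up. A row lasts 1/10 s, in which the tool goes at most 50 mm and 8.59 degrees, less where a joint would pass 70% of its speed; a pose out of reach is approached as far as the arm can. A call with a gripper value outside its range is refused whole. The fingers move at their own pace and stop on an object; FORCE is the grip in N (left out, the last holds). Time passes only in rows, so rows that repeat a pose let the fingers close. It gives the time, the measured TCP pose, the force and the opening at its end, in the units of the state.
- r.get_state(): the state, without advancing time (a new reading comes with each control period).
- r.snapshot(name): name is "scene" or "top" or "wrist"; returns a dict with "image" (384x512x3 uint8, red, green, blue), "mtx" (3x3 intrinsics, pixels), "R" (3x3) and "t" (3): a world point X has camera coordinates R X + t; the wrist camera has in their place "T_tool_cam" (4x4, takes a point from camera to tool coordinates, whose origin is the TCP and whose axes are the tool frame's). Camera axes: x right, y down, z forward; pixel columns grow to the right and rows downward; lengths in m; the calibration is good to about 2 mm. A picture is of the moment at which its call begins: read the wrist's pose just before it. There is no depth.
- r.finish_job(): hands the job in, once; it reports no verdict.
The state is a dict: "clock": time; "q": joint angles; "qd": joint speeds; "joint_torque": joint torques, N m; "tool_pos": TCP position; "eef_rot": TCP orientation; "contact_force": force on the tool from outside, world axes, zero at the start; "moment": the same for the moment, N m; "opening": opening from 0.0 (shut) to 1.0 (fully open).
Only numpy, scipy, OpenCV 4.12 (cv2) and the standard library are available. Lean on these libraries where they do the work, as an engineer would, in place of code of your own. Each camera call takes 0.05 s, during which the arm holds its last target. There are 200 camera calls.

## Working session

There is one attempt and no reset: what is moved stays moved. The work goes in short steps, Python scripts to look and compute and a shell command to move; the robot and the scene stay as the last step left them, time stands still between calls to the robot, and variables do not carry over. Pictures are saved under pics/ and viewed, about 8 in all and at most 12, crops included, and the job is handed in when it is done.

```bash
mkdir -p pics; ls
python3 - <<'E'
from plant import r
import cv2,pickle
s=r.get_state();print(s)
o={}
for n in("top","scene"):
    d=r.snapshot(n);o[n]=d;cv2.imwrite(f"pics/{n}0.png",d["image"][:,:,::-1]);print(n,d["mtx"],d["R"],d["t"])
pickle.dump(o,open("o.pkl","wb"))
E
```

```text
pics
{'clock': 0.0, 'q': array([-1.29119963,  0.6899931 , -0.19451968,  1.56635232,  0.1573016 ,
        0.90249919, -0.21507973]), 'qd': array([ 0.00022557,  0.00092132, -0.00036336,  0.00174972,  0.00152641,
        0.00097528, -0.00107214]), 'joint_torque': array([-1.07085320e-04, -5.27559614e+01, -1.26719903e+00, -1.53424537e+01,
       -5.26618597e-02,  6.35982797e-03,  1.73523035e-04]), 'tool_pos': array([0.15196453, 0.60554547, 0.21780232]), 'eef_rot': array([ 7.88422582e-01,  6.15133293e-01, -6.90531811e-04,  6.22585635e-04]), 'contact_force': array([-0.04052696,  0.32791592,  0.71981247]), 'moment': array([0.00359452, 0.0181171 , 0.00694467]), 'opening': 1.0009919061608787}
top [[459.30838511   0.         254.72971462]
 [  0.         459.30838511 190.15479329]
 [  0.           0.           1.        ]] [[-0.00191248 -0.99999223 -0.00344605]
 [-0.9988941   0.00207224 -0.046971  ]
 [ 0.04697777  0.0033524  -0.99889031]] [0.06842845 0.59258996 1.17373842]
scene [[446.09063148   0.         256.54486346]
 [  0.         446.09063148 198.7134029 ]
 [  0.           0.           1.        ]] [[-0.67209823  0.7404267   0.00722976]
 [ 0.60285874  0.55284243 -0.57526219]
 [-0.42993641 -0.38227417 -0.81793713]] [ 0.33520838 -0.36034424  1.63664982]
```

View pics/top0.png

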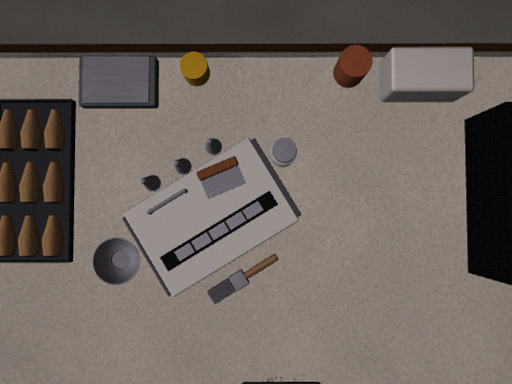

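View pics/scene0.png

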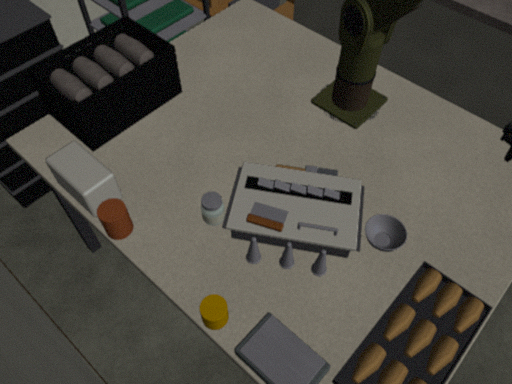

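The top view shows the black strip running from (166,264) at the bowl end (+y) to (276,198) at the jar end (-y). The brush lies below it, with the scraper, handle and horns above it. I'll measure the strip in both views.

```bash
cat > h.py <<'E'
import numpy as np,cv2
def ray(d,px,z):
    R,t=d["R"],d["t"];c=-R.T@t
    v=R.T@np.linalg.inv(d["mtx"])@np.array([px[0],px[1],1.])
    return c+v*(z-c[2])/v[2]
E
python3 - <<'E'
import pickle,numpy as np,cv2
from h import ray
o=pickle.load(open("o.pkl","rb"))
for n,roi in(("top",(155,185,285,278)),("scene",(240,172,358,210))):
    d=o[n];g=d["image"].max(2);x0,y0,x1,y1=roi
    m=np.zeros_like(g);m[y0:y1,x0:x1]=(g[y0:y1,x0:x1]<45)*255
    m=cv2.morphologyEx(m,cv2.MORPH_CLOSE,np.ones((9,9),np.uint8)) 
    cs,_=cv2.findContours(m,cv2.RETR_EXTERNAL,cv2.CHAIN_APPROX_NONE)
    c=max(cs,key=cv2.contourArea)[:,0]
    P=np.array([ray(d,p,.09)[:2] for p in c],np.float32)*1000
    (cx,cy),wh,a=cv2.minAreaRect(P);b=cv2.boxPoints(((cx,cy),wh,a))
    print(n,len(c),cx,cy,wh,a);print(b.round(1))
d=o["top"];im=cv2.resize(d["image"][180:305,110:305,::-1],None,fx=4,fy=4,interpolation=cv2.INTER_CUBIC)
cv2.imwrite("pics/crop.png",im)
E
```

```text
top 243 492.4739990234375 153.8167266845703 (37.84621047973633, 307.8823547363281) 31.205909729003906
[[396.5 275.7]
 [556.   12.3]
 [588.4  32. ]
 [428.9 295.3]]
scene 250 496.0303955078125 157.71206665039062 (40.789642333984375, 305.34600830078125) 31.247421264648438
[[399.4 277.7]
 [557.8  16.6]
 [592.7  37.8]
 [434.3 298.8]]
```

View pics/crop.png

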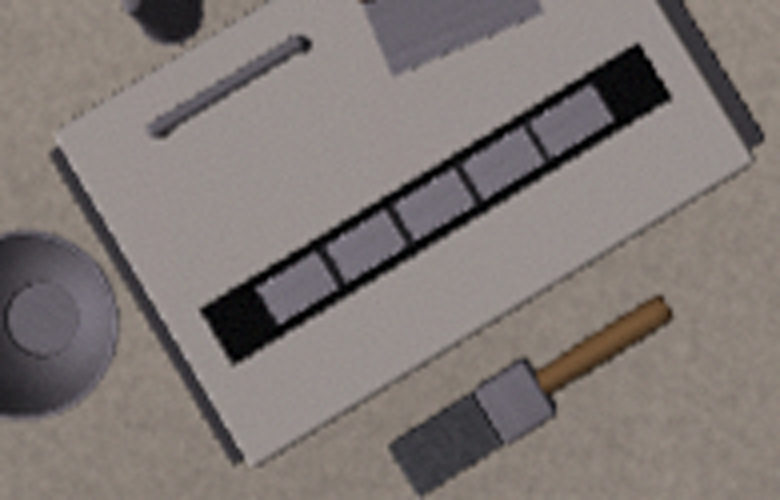

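The two views agree to about 5 mm, so I'll use their mean: centre (494,156) and row angle 31.2°. The crop shows leaves 1 to 5 running from lower left to upper right, with the pads at both ends clear. Next I'll work out the approach to a point above the first pad.

```bash
cat >> h.py <<'E'
from scipy.spatial.transform import Rotation as Ro
def target(yaw):
    c,s=np.cos(yaw),np.sin(yaw);return Ro.from_matrix(np.array([[c,s,0],[s,-c,0],[0,0,-1.]]))
def to(s,p,yaw):
    R=Ro.from_quat(s["eef_rot"]);return (R.inv()*target(yaw)).as_rotvec().round(4),R.inv().apply(np.array(p)-s["tool_pos"]).round(4)
E
python3 - <<'E'
from h import *
from plant import r
s=r.get_state();a=np.radians(31.2);d=np.array([np.sin(a),-np.cos(a)])
c=np.array([.494,.156]);p=c-.137*d
print(p,to(s,[*p,.20],a))
E
```

```text
[0.4230303 0.2731849] (array([7.000e-04, 1.400e-03, 7.805e-01]), array([-0.2565,  0.3438,  0.0184]))
```

```bash
python3 -m pendant '[[[0,0,0.08],[-0.026,0.034,0],0],[[0,0,0.16],[-0.051,0.069,0],0],[[0,0,0.24],[-0.077,0.103,0],0],[[0,0,0.32],[-0.103,0.138,0],0],[[0,0,0.4],[-0.128,0.172,0],0],[[0,0,0.48],[-0.154,0.206,0],0],[[0,0,0.56],[-0.18,0.241,0],0],[[0,0,0.64],[-0.205,0.275,0.01],0],[[0,0,0.72],[-0.231,0.309,0.015],0],[[0,0,0.7805],[-0.2565,0.344,0.018],0]]' 20
python3 -m pendant '[[[0,0,0],[0,0,0],0],[[0,0,0],[0,0,0],0],[[0,0,0],[0,0,0],0],[[0,0,0],[0,0,0],0]]'
python3 - <<'E'
from h import *
from plant import r
import pickle
s=r.get_state();w=r.snapshot("wrist");pickle.dump((s,w),open("w.pkl","wb"))
cv2.imwrite("pics/w0.png",w["image"][:,:,::-1]);print(s["contact_force"],s["q"],w["T_tool_cam"])
E
```

```text
clock: 1.1
tool_pos: [0.4237, 0.2721, 0.2]
eef_rot: [0.963, 0.268, -0.001, 0.0]
contact_force: [0.4, 1.1, 0.5]
opening: 0.114
clock: 1.5
tool_pos: [0.4222, 0.2754, 0.2006]
eef_rot: [0.963, 0.271, -0.0, -0.001]
contact_force: [0.3, 0.1, 0.2]
opening: 0.004
[0.25762927 0.09472834 0.2233462 ] [-0.65246396  0.55741596 -0.02534622  1.95073247  0.02083428  0.63356565
 -0.14290566] [[ 9.99999984e-01 -1.76074686e-04 -8.71610411e-06 -7.65169249e-04]
 [ 1.69549188e-04  9.47043576e-01  3.21105024e-01 -8.24749183e-02]
 [-4.82839360e-05 -3.21105021e-01  9.47043591e-01 -1.65107119e-01]
 [ 0.00000000e+00  0.00000000e+00  0.00000000e+00  1.00000000e+00]]
```

View pics/w0.png

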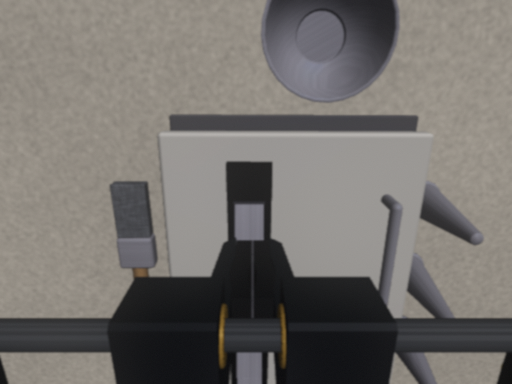

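The wrist view shows the strip's start edge at row 162 (columns 228 to 272), leaf 1's hinge at row ~204, and the shut fingertips near (252,243). The strip looks vertical in the image, so the tool is aligned with it. I'll cast those pixels to positions.

Run:
```python
from h import *
import pickle
s,w=pickle.load(open("w.pkl","rb"))
R=Ro.from_quat(s["eef_rot"]).as_matrix();T=w["T_tool_cam"]
Rc=R@T[:3,:3];c=R@T[:3,3]+s["tool_pos"]
d=dict(mtx=w["mtx"],R=Rc.T,t=-Rc.T@c)
g=w["image"].max(2)
for v in(170,180,190,198): 
    u=np.where(g[v,200:300]<60)[0]+200;print(v,u.min(),u.max(),ray(d,((u.min()+u.max())/2,v),.09).round(4),end=' ')
    print(np.linalg.norm(ray(d,(u.min()-.5,v),.09)-ray(d,(u.max()+.5,v),.09)).round(4))
col=g[150:240,250].astype(int);e=np.diff(col);i=150+e.argmin()+.5;j=150+e.argmax()+.5
print(i,j,"strip edge",ray(d,(250,i),.09).round(4),"hinge",ray(d,(250,j),.09).round(4))
for p in([160,135],[170,280],[432,135]):pass
cn=np.array([.494,.156]);a=np.radians(31.2);dr=np.array([np.sin(a),-np.cos(a)])
print("pred hinge",cn-.119*dr,"edge",cn-.154*dr, s["tool_pos"],np.degrees(np.arctan2(R[1,0],R[0,0])))
```

```text
170 227 270 [0.415  0.2798 0.09  ] 0.0375
180 227 270 [0.4196 0.2722 0.09  ] 0.0378
190 227 270 [0.4243 0.2645 0.09  ] 0.0382
198 228 270 [0.4285 0.2584 0.09  ] 0.0377
161.5 203.5 strip edge [0.4123 0.2868 0.09  ] hinge [0.432  0.2544 0.09  ]
pred hinge [0.43235479 0.25778835] edge [0.41422384 0.2877261 ] [0.42222151 0.27535774 0.2006452 ] 31.3900116074649
```

The wrist camera agrees to about 3 mm. Tool +y is the stroke direction and the TCP is 23 mm before the first hinge. I'll shift 2 mm sideways and come down over the pad.

```bash
python3 -m pendant '[[[0,0,0],[-0.002,0,0.03],0],[[0,0,0],[-0.002,0,0.06],0],[[0,0,0],[-0.002,0,0.08],0],[[0,0,0],[-0.002,0,0.09],0],[[0,0,0],[-0.002,0,0.096],0],[[0,0,0],[-0.002,0,0.096],0],[[0,0,0],[-0.002,0,0.096],0],[[0,0,0],[-0.002,0,0.096],0]]'; python3 -c "
from plant import r
from h import *
s=r.get_state();print(s['tool_pos'],s['contact_force'],Ro.from_quat(s['eef_rot']).as_matrix())"
```

```text
clock: 2.35
tool_pos: [0.4221, 0.2731, 0.1055]
eef_rot: [0.963, 0.269, 0.001, -0.0]
contact_force: [-0.6, 0.3, -0.3]
opening: 0.003
[0.42214524 0.27314118 0.10547497] [-0.62025703  0.26599824 -0.26866828] [[ 8.55395763e-01  5.17972947e-01  1.45406343e-03]
 [ 5.17971683e-01 -8.55396963e-01  1.17080882e-03]
 [ 1.85024874e-03 -2.48341223e-04 -9.99998257e-01]]
```

```bash
python3 -m pendant '[[[0,0,0],[0,0,0.004],0],[[0,0,0],[0,0,0.0055],0],[[0,0,0],[0,0,0.0055],0],[[0,0,0],[0,0,0.0055],0]]'
python3 -m pendant '[[[0,0,0],[0,0.008,0],0],[[0,0,0],[0,0.016,0],0],[[0,0,0],[0,0.024,0],0],[[0,0,0],[0,0.032,0],0],[[0,0,0],[0,0.04,0],0],[[0,0,0],[0,0.04,0],0]]'
```

```text
clock: 2.75
tool_pos: [0.4216, 0.2727, 0.0991]
eef_rot: [0.963, 0.269, -0.0, -0.0]
contact_force: [0.8, -1.3, -0.2]
opening: 0.003
clock: 3.35
tool_pos: [0.4432, 0.2368, 0.0991]
eef_rot: [0.964, 0.268, 0.0, 0.0]
contact_force: [-1.2, -0.6, -0.6]
opening: 0.004
```

```bash
python3 -m pendant '[[[0,0,0],[0,0.01,0],0],[[0,0,0],[0,0.02,0],0],[[0,0,0],[0,0.03,0],0],[[0,0,0],[0,0.04,0],0],[[0,0,0],[0,0.05,0],0],[[0,0,0],[0,0.06,0],0],[[0,0,0],[0,0.06,0],0],[[0,0,0],[0,0.06,0],0]]'; python3 -c "
from plant import r
import cv2
a=r.snapshot('scene')['image'][160:230,220:380,::-1]
b=r.snapshot('top')['image'][180:300,110:305,::-1]
a=cv2.resize(a,(780,341),interpolation=2);b=cv2.resize(b,(400,246),interpolation=2);cv2.imwrite('pics/mid.png',cv2.vconcat([a,cv2.copyMakeBorder(b,0,0,0,380,0)]))"
```

```text
clock: 4.15
tool_pos: [0.4734, 0.1871, 0.0991]
eef_rot: [0.963, 0.269, -0.0, -0.0]
contact_force: [-0.0, -0.3, -0.6]
opening: 0.007
```

View pics/mid.png

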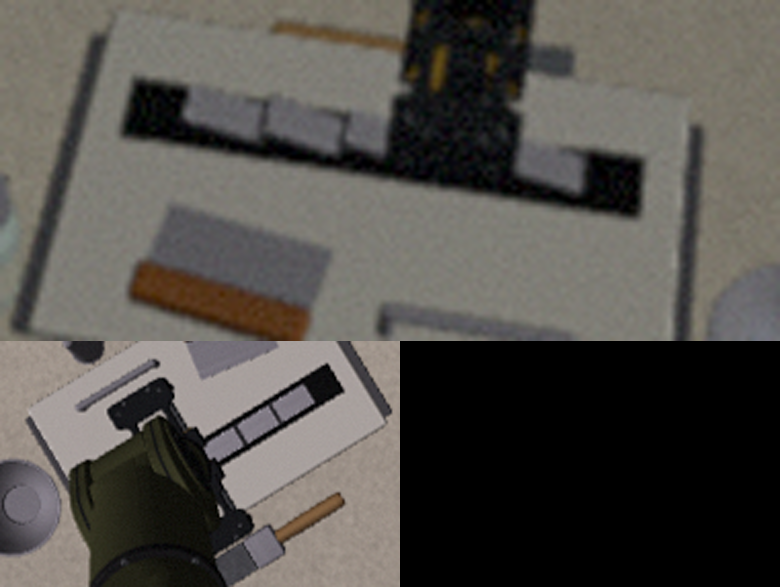

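In the scene view leaf 1 now lies in line with the strip, while leaves 3 to 5 still stand up, and the box hasn't moved. I'll carry on with the remaining ~168 mm at the same height.

```bash
python3 -m pendant '[[[0,0,0],[0,0.01,0],0],[[0,0,0],[0,0.02,0],0],[[0,0,0],[0,0.03,0],0],[[0,0,0],[0,0.04,0],0],[[0,0,0],[0,0.05,0],0],[[0,0,0],[0,0.06,0],0],[[0,0,0],[0,0.07,0],0],[[0,0,0],[0,0.08,0],0],[[0,0,0],[0,0.085,0],0],[[0,0,0],[0,0.085,0],0]]'
python3 -m pendant '[[[0,0,0],[0,0.01,0],0],[[0,0,0],[0,0.02,0],0],[[0,0,0],[0,0.03,0],0],[[0,0,0],[0,0.04,0],0],[[0,0,0],[0,0.05,0],0],[[0,0,0],[0,0.06,0],0],[[0,0,0],[0,0.07,0],0],[[0,0,0],[0,0.08,0],0],[[0,0,0],[0,0.084,0],0],[[0,0,0],[0,0.084,0],0]]'
```

```text
clock: 5.25
tool_pos: [0.5179, 0.1135, 0.0991]
eef_rot: [0.963, 0.268, 0.0, 0.0]
contact_force: [0.1, 0.2, -0.1]
opening: 0.005
clock: 6.25
tool_pos: [0.5613, 0.0418, 0.0991]
eef_rot: [0.963, 0.268, 0.0, 0.0]
contact_force: [0.1, -0.0, -0.4]
opening: 0.002
```

Now I'll lift straight up, back away to clear the view, and check.

```bash
python3 -m pendant '[[[0,0,0],[0,0,-0.02],0],[[0,0,0],[0,0,-0.06],0],[[0,0,0],[0,0,-0.1],0],[[0,0,0],[0,0,-0.14],0],[[0,0,0],[0,0.04,-0.15],0],[[0,0,0],[0,0.08,-0.15],0],[[0,0,0],[0,0.12,-0.15],0],[[0,0,0],[0,0.16,-0.15],0],[[0,0,0],[0,0.2,-0.15],0],[[0,0,0],[0,0.2,-0.15],0]]'; python3 -m pendant '[[[0,0,0],[0,0,0],0],[[0,0,0],[0,0,0],0]]'; python3 -c "
from plant import r
import cv2,pickle
o=pickle.load(open('o.pkl','rb'))
S=r.snapshot('scene')['image'];T=r.snapshot('top')['image']
f=lambda i:cv2.resize(i[160:230,220:380,::-1],(640,280),interpolation=2)
cv2.imwrite('pics/end.png',cv2.vconcat([f(o['scene']['image']),f(S)]))
g=lambda i:cv2.resize(i[120:310,90:310,::-1],(395,342),interpolation=2)
cv2.imwrite('pics/endtop.png',cv2.hconcat([g(o['top']['image']),g(T)]))"
```

```text
clock: 7.25
tool_pos: [0.6656, -0.1355, 0.2483]
eef_rot: [0.964, 0.265, -0.0, 0.002]
contact_force: [0.0, -0.8, -0.1]
opening: 0.001
clock: 7.45
tool_pos: [0.6641, -0.1262, 0.2489]
eef_rot: [0.963, 0.27, -0.0, -0.001]
contact_force: [-0.1, -0.2, 0.2]
opening: 0.005
```

View pics/end.png

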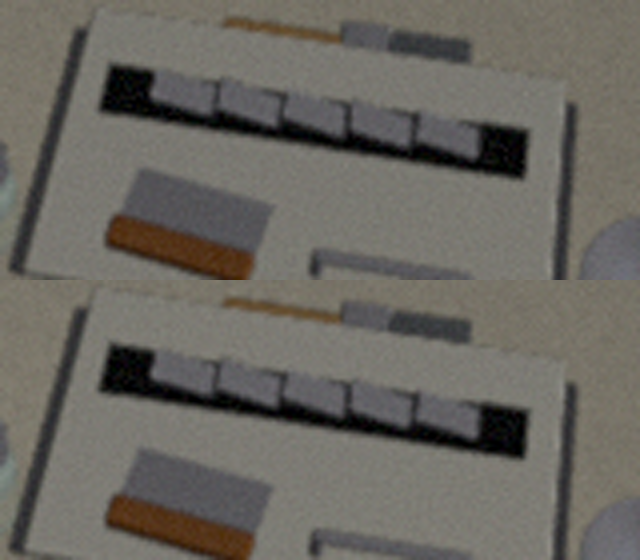

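View pics/endtop.png

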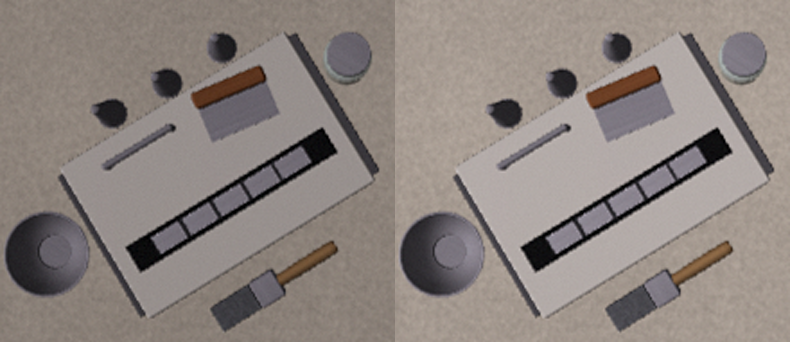

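The leaves in the after view show the same sawtooth as before: row (150,70) to (480,155) in the upper picture and the same shape below. Nothing else moved either. The force readings stayed at noise level, so the fingertips passed over without touching and the true tip height is more than 10 mm above what the numbers say. I'll go back to the first pad and find the height by touch.

Run:
```python
from h import *
from plant import r
s=r.get_state();a=np.radians(31.3);d=np.array([np.sin(a),-np.cos(a)]);n=np.array([np.cos(a),np.sin(a)])
p=.5015*n+(.0063-.020)*d
print(p,to(s,[*p,.13],a))
```

```text
[0.42139369 0.27224492] (array([-0.0013, -0.0003,  0.0011]), array([-0.    , -0.4665,  0.1198]))
```

```bash
python3 -m pendant '[[[0,0,0],[0,-0.048,0],0],[[0,0,0],[0,-0.096,0],0],[[0,0,0],[0,-0.144,0],0],[[0,0,0],[0,-0.192,0],0],[[0,0,0],[0,-0.24,0],0],[[0,0,0],[0,-0.288,0],0],[[0,0,0],[0,-0.336,0],0],[[0,0,0],[0,-0.384,0],0],[[0,0,0],[0,-0.43,0],0],[[0,0,0],[0,-0.4665,0],0]]'
python3 -m pendant '[[[0,0,0],[0,0,0],0],[[0,0,0],[0,0,0.04],0],[[0,0,0],[0,0,0.08],0],[[0,0,0],[0,0,0.11],0],[[0,0,0],[0,0,0.13],0],[[0,0,0],[0,0,0.14],0],[[0,0,0],[0,0,0.145],0],[[0,0,0],[0,0,0.145],0],[[0,0,0],[0,0,0.145],0]]'
python3 - <<'E'
from h import *
from plant import r
import pickle
s=r.get_state();w=r.snapshot("wrist");b=r.snapshot("scene")
print(s["tool_pos"],s["contact_force"])
cv2.imwrite("pics/w1.png",cv2.hconcat([cv2.resize(w["image"][100:300,170:340,::-1],(400,470),interpolation=2),cv2.resize(b["image"][140:220,290:370,::-1],(400,470),interpolation=2)]))
# where the tip should appear
T=w["T_tool_cam"];Ti=np.linalg.inv(T)
for x in([0,0,.008,1],[0,-.009,.008,1],[0,0,0,1]):
    q=w["mtx"]@(Ti@np.array(x))[:3];print("wrist",q[:2]/q[2])
R=Ro.from_quat(s["eef_rot"]).as_matrix()
for z in(.008,-.01):
    q=b["mtx"]@(b["R"]@(s["tool_pos"]+R@[0,0,z])+b["t"]);print("scene",q[:2]/q[2])
E
```

```text
clock: 8.55
tool_pos: [0.42, 0.2739, 0.2497]
eef_rot: [0.963, 0.271, 0.0, -0.001]
contact_force: [-0.2, 0.0, 0.1]
opening: 0.004
clock: 9.45
tool_pos: [0.4235, 0.2709, 0.105]
eef_rot: [0.963, 0.269, 0.001, -0.0]
contact_force: [0.4, -0.1, -0.0]
opening: 0.007
[0.42348366 0.27094695 0.10502953] [ 0.38037732 -0.05436418 -0.01728033]
wrist [253.43033787 230.15510242]
wrist [253.44841494 215.53908155]
wrist [253.48699674 236.50349851]
scene [344.91271752 194.83427929]
scene [345.99373622 191.10436946]
```

View pics/w1.png

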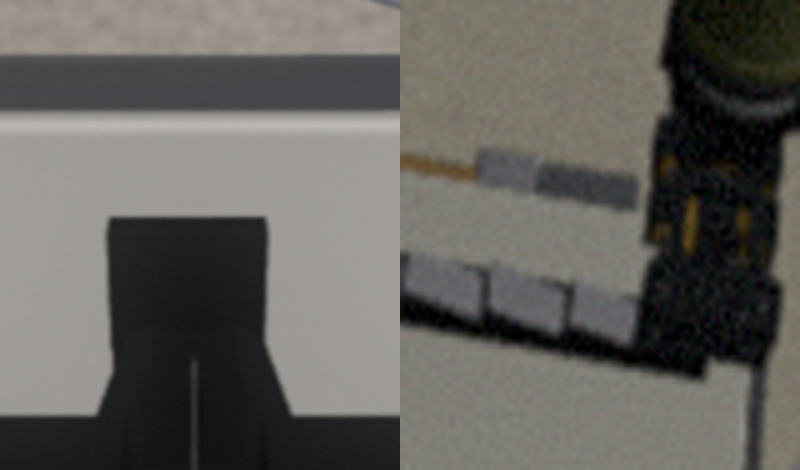

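The shut fingertips show at wrist row ~240, well behind the predicted 215 to 230, so when shut they are shorter than their nominal length. Now I'll probe for the pad in small steps.

```bash
python3 -m pendant '[[[0,0,0],[0,0,0.006],0],[[0,0,0],[0,0,0.011],0],[[0,0,0],[0,0,0.015],0],[[0,0,0],[0,0,0.015],0],[[0,0,0],[0,0,0.015],0]]'
python3 -m pendant '[[[0,0,0],[0,0,0.002],0],[[0,0,0],[0,0,0.002],0]]'
python3 -m pendant '[[[0,0,0],[0,0,0.002],0],[[0,0,0],[0,0,0.002],0]]'
```

```text
clock: 10.05
tool_pos: [0.4228, 0.2705, 0.0889]
eef_rot: [0.963, 0.269, -0.0, 0.0]
contact_force: [0.9, 0.1, 0.4]
opening: 0.01
clock: 10.25
tool_pos: [0.4229, 0.2706, 0.087]
eef_rot: [0.963, 0.269, -0.0, -0.0]
contact_force: [-0.4, 0.1, 0.9]
opening: 0.008
clock: 10.45
tool_pos: [0.4228, 0.2706, 0.085]
eef_rot: [0.963, 0.269, -0.0, -0.0]
contact_force: [-0.6, -0.5, 0.4]
opening: 0.001
```

```bash
python3 -m pendant '[[[0,0,0],[0,0,0.001],0],[[0,0,0],[0,0,0.002],0],[[0,0,0],[0,0,0.002],0]]'
python3 -m pendant '[[[0,0,0],[0,0,0.001],0],[[0,0,0],[0,0,0.002],0],[[0,0,0],[0,0,0.002],0]]'
```

```text
clock: 10.75
tool_pos: [0.4228, 0.2706, 0.083]
eef_rot: [0.963, 0.269, -0.0, 0.0]
contact_force: [0.7, 0.2, 0.0]
opening: 0.005
clock: 11.05
tool_pos: [0.4228, 0.2706, 0.081]
eef_rot: [0.963, 0.269, -0.0, 0.0]
contact_force: [-0.1, -0.5, 0.9]
opening: 0.003
```

Still no touch. I'll check the true camera and tool height from the known lid width (240 mm) in the first wrist picture, and look at the fingertips again.

Run:
```python
from h import *
from plant import r
import pickle
s,w=pickle.load(open("w.pkl","rb"))
R=Ro.from_quat(s["eef_rot"]).as_matrix();T=w["T_tool_cam"]
Rc=R@T[:3,:3];c=R@T[:3,3]+s["tool_pos"];d=dict(mtx=w["mtx"],R=Rc.T,t=-Rc.T@c);print(w["mtx"][0,0],c)
g=cv2.GaussianBlur(w["image"],(3,3),0).astype(int).sum(2)
for v in(150,170,190):
    e=np.diff(g[v]);L=140+e[140:185].argmax()+.5;Rr=415+e[415:450].argmin()+.5
    print(v,L,Rr,[np.linalg.norm(ray(d,(L,v),z)-ray(d,(Rr,v),z)).round(4) for z in(.06,.07,.08,.09)])
s=r.get_state();print(s["tool_pos"],s["contact_force"],s["joint_torque"].round(2))
w=r.snapshot("wrist")["image"];b=r.snapshot("scene")["image"]
cv2.imwrite("pics/w2.png",cv2.hconcat([cv2.resize(w[60:300,170:374,::-1],(400,470),interpolation=2),cv2.resize(b[140:220,290:370,::-1],(400,470),interpolation=2)]))
```

```text
335.0171424982136 [0.37870469 0.34521171 0.36584135]
150 160.5 429.5 [np.float64(0.249), np.float64(0.2409), np.float64(0.2327), np.float64(0.2246)]
170 162.5 425.5 [np.float64(0.2483), np.float64(0.2402), np.float64(0.2321), np.float64(0.2239)]
190 148.5 423.5 [np.float64(0.2649), np.float64(0.2562), np.float64(0.2475), np.float64(0.2389)]
[0.42283559 0.27055564 0.08098506] [-0.09255323 -0.4685357   0.85393847] [-0.000e+00 -4.705e+01  3.700e-01 -6.440e+00 -2.000e-02 -2.000e-02
 -0.000e+00]
```

View pics/w2.png

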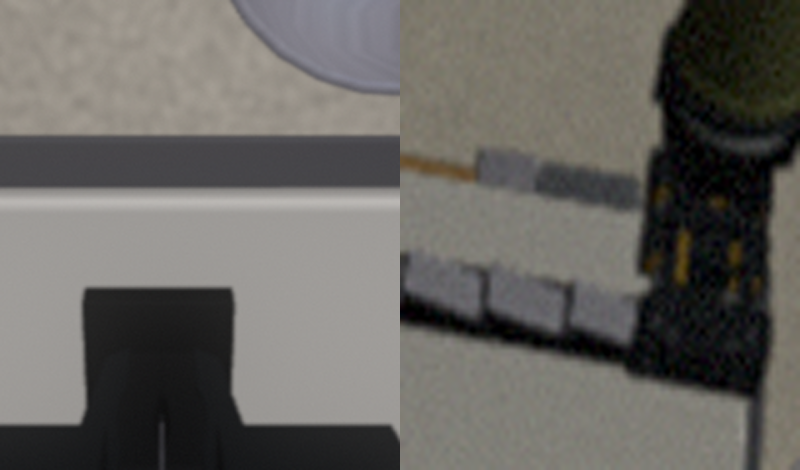

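The lid width puts the tool ~9 mm higher over the lid than reported. The picture still shows no contact: the fingertips hang over the pad and the box is in place. I'll keep probing gently.

```bash
python3 -m pendant '[[[0,0,0],[0,0,0.001],0],[[0,0,0],[0,0,0.002],0],[[0,0,0],[0,0,0.002],0]]'
python3 -m pendant '[[[0,0,0],[0,0,0.001],0],[[0,0,0],[0,0,0.002],0],[[0,0,0],[0,0,0.002],0]]'
```

```text
clock: 11.45
tool_pos: [0.4228, 0.2705, 0.079]
eef_rot: [0.963, 0.269, -0.0, 0.0]
contact_force: [-0.1, -0.0, -0.9]
opening: 0.003
clock: 11.75
tool_pos: [0.4228, 0.2705, 0.077]
eef_rot: [0.963, 0.269, -0.0, 0.0]
contact_force: [0.8, -0.0, 0.6]
opening: 0.005
```

```bash
python3 -m pendant '[[[0,0,0],[0,0,0.001],0],[[0,0,0],[0,0,0.002],0],[[0,0,0],[0,0,0.002],0]]'
python3 -m pendant '[[[0,0,0],[0,0,0.001],0],[[0,0,0],[0,0,0.0015],0],[[0,0,0],[0,0,0.0015],0]]'
```

```text
clock: 12.05
tool_pos: [0.4228, 0.2705, 0.075]
eef_rot: [0.963, 0.269, -0.0, 0.0]
contact_force: [0.1, 0.0, 0.1]
opening: 0.008
clock: 12.35
tool_pos: [0.4229, 0.2706, 0.0735]
eef_rot: [0.963, 0.269, -0.0, -0.0]
contact_force: [0.3, -0.2, 0.2]
opening: 0.003
```

```bash
python3 -m pendant '[[[0,0,0],[0,0,0.001],0],[[0,0,0],[0,0,0.002],0],[[0,0,0],[0,0,0.002],0]]'
python3 -m pendant '[[[0,0,0],[0,0,0.001],0],[[0,0,0],[0,0,0.0015],0],[[0,0,0],[0,0,0.0015],0]]'
```

```text
clock: 12.65
tool_pos: [0.4228, 0.2705, 0.0715]
eef_rot: [0.963, 0.269, -0.0, 0.0]
contact_force: [0.5, 0.4, -0.3]
opening: 0.006
clock: 12.95
tool_pos: [0.4229, 0.2706, 0.0704]
eef_rot: [0.963, 0.269, 0.0, -0.0]
contact_force: [-0.2, -0.8, 3.4]
opening: 0.006
```

Touch: 3.4 N at TCP z = 0.0704, so the pad (flat height) is at about TCP 0.0705. I'll raise 1.5 mm and stroke leaf 1.

```bash
python3 -m pendant '[[[0,0,0],[0,0,-0.0015],0],[[0,0,0],[0,0.006,-0.0015],0],[[0,0,0],[0,0.012,-0.0015],0],[[0,0,0],[0,0.018,-0.0015],0],[[0,0,0],[0,0.024,-0.0015],0],[[0,0,0],[0,0.03,-0.0015],0],[[0,0,0],[0,0.036,-0.0015],0]]'
python3 -m pendant '[[[0,0,0],[0,0.006,0],0],[[0,0,0],[0,0.012,0],0],[[0,0,0],[0,0.018,0],0],[[0,0,0],[0,0.024,0],0],[[0,0,0],[0,0.024,0],0]]'
```

```text
clock: 13.65
tool_pos: [0.4419, 0.239, 0.0716]
eef_rot: [0.963, 0.269, -0.0, 0.0]
contact_force: [-1.2, 0.0, 0.0]
opening: 0.003
clock: 14.15
tool_pos: [0.4545, 0.2183, 0.0717]
eef_rot: [0.963, 0.268, 0.0, 0.0]
contact_force: [0.2, -0.6, 0.3]
opening: 0.009
```

```bash
python3 -c "
from plant import r
import cv2
w=r.snapshot('wrist')['image'];b=r.snapshot('scene')['image']
cv2.imwrite('pics/w3.png',cv2.hconcat([cv2.resize(w[60:300,170:374,::-1],(400,470),interpolation=2),cv2.resize(b[160:220,270:350,::-1],(400,470),interpolation=2)]))"
```

```text
(no output)
```

View pics/w3.png

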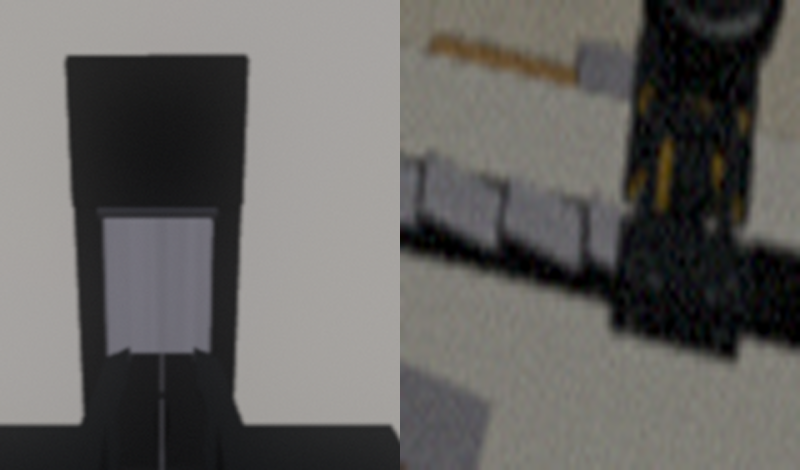

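Leaf 1, at crop (103–212, 215–352), narrows together with the strip, so it lies flat. In the scene view leaves 2 and up are still raised and the box is in place. I'll stroke the rest.

```bash
python3 -m pendant '[[[0,0,0],[0,0.008,0],0],[[0,0,0],[0,0.016,0],0],[[0,0,0],[0,0.024,0],0],[[0,0,0],[0,0.032,0],0],[[0,0,0],[0,0.04,0],0],[[0,0,0],[0,0.048,0],0],[[0,0,0],[0,0.056,0],0],[[0,0,0],[0,0.064,0],0],[[0,0,0],[0,0.07,0],0],[[0,0,0],[0,0.07,0],0]]'
python3 -m pendant '[[[0,0,0],[0,0.008,0],0],[[0,0,0],[0,0.016,0],0],[[0,0,0],[0,0.024,0],0],[[0,0,0],[0,0.032,0],0],[[0,0,0],[0,0.04,0],0],[[0,0,0],[0,0.048,0],0],[[0,0,0],[0,0.056,0],0],[[0,0,0],[0,0.064,0],0],[[0,0,0],[0,0.07,0],0],[[0,0,0],[0,0.07,0],0]]'
```

```text
clock: 15.25
tool_pos: [0.491, 0.1579, 0.0716]
eef_rot: [0.963, 0.268, 0.0, 0.0]
contact_force: [-0.2, -1.2, 0.9]
opening: 0.005
clock: 16.25
tool_pos: [0.5272, 0.098, 0.0716]
eef_rot: [0.963, 0.268, 0.0, 0.0]
contact_force: [-0.5, -0.2, 0.5]
opening: 0.005
```

```bash
python3 -m pendant '[[[0,0,0],[0,0.008,0],0],[[0,0,0],[0,0.016,0],0],[[0,0,0],[0,0.024,0],0],[[0,0,0],[0,0.032,0],0],[[0,0,0],[0,0.04,0],0],[[0,0,0],[0,0.048,0],0],[[0,0,0],[0,0.056,0],0],[[0,0,0],[0,0.064,0],0],[[0,0,0],[0,0.069,0],0],[[0,0,0],[0,0.069,0],0]]'
python3 -m pendant '[[[0,0,0],[0,0,-0.02],0],[[0,0,0],[0,0,-0.06],0],[[0,0,0],[0,0,-0.1],0],[[0,0,0],[0,0,-0.14],0],[[0,0,0],[0,0.04,-0.17],0],[[0,0,0],[0,0.08,-0.18],0],[[0,0,0],[0,0.12,-0.18],0],[[0,0,0],[0,0.16,-0.18],0],[[0,0,0],[0,0.2,-0.18],0],[[0,0,0],[0,0.2,-0.18],0]]'; python3 -m pendant '[[[0,0,0],[0,0,0],0],[[0,0,0],[0,0,0],0],[[0,0,0],[0,0,0],0]]'; python3 -c "
from plant import r
import cv2,pickle
from h import *
o=pickle.load(open('o.pkl','rb'))
S=r.snapshot('scene')['image'];T=r.snapshot('top')['image']
f=lambda i:cv2.resize(i[160:230,220:380,::-1],(520,227),interpolation=2)
g=lambda i:cv2.resize(i[120:310,90:310,::-1],(270,227),interpolation=2)
cv2.imwrite('pics/end2.png',cv2.vconcat([cv2.hconcat([f(o['scene']['image']),g(o['top']['image'])]),cv2.hconcat([f(S),g(T)])]))
h=np.hanning(220)
a,b=[cv2.cvtColor(np.ascontiguousarray(i[120:310,90:310]),7).astype(np.float32) for i in(o['top']['image'],T)]
print(cv2.phaseCorrelate(a,b,cv2.createHanningWindow((220,190),cv2.CV_32F)))"
```

```text
clock: 17.25
tool_pos: [0.5627, 0.0393, 0.0716]
eef_rot: [0.963, 0.268, 0.0, 0.0]
contact_force: [-0.2, 0.3, 0.9]
opening: 0.005
clock: 18.25
tool_pos: [0.6669, -0.138, 0.2506]
eef_rot: [0.964, 0.265, -0.0, 0.002]
contact_force: [-0.1, -1.2, -1.1]
opening: 0.006
clock: 18.55
tool_pos: [0.6655, -0.1285, 0.2518]
eef_rot: [0.963, 0.27, -0.0, -0.001]
contact_force: [0.2, 1.0, -0.2]
opening: 0.009
((0.6214010367472724, -0.035111789379215), 0.9674153075394807)
```

View pics/end2.png

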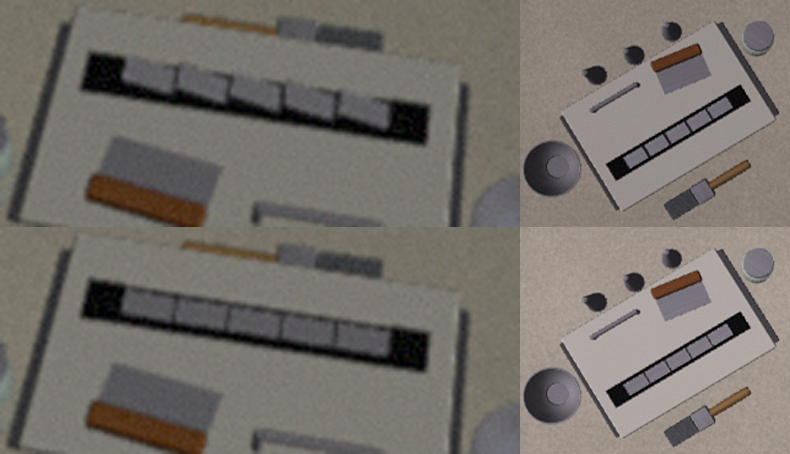

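The lower pictures show all five leaves lying flat in one line, (122,303) to (390,340). The box and the things around it are where they were (shift under 1 px) and the hand is clear. I'll hand the job in.

```bash
python3 -c "
from plant import r
print(r.finish_job())"
```

```text
the job is handed in; nothing more can be done
None
```

I stroked the five leaves down in order, 1 to 5, with the fingers shut, and handed the job in at about 18.6 s with the hand clear. No verdict was reported.

**First pass missed.** I set the height from the given numbers (TCP z 0.099), and the fingertips passed over the leaves without touching them. I then felt for the first pad in 1.5–2 mm steps and touched it with 3.4 N at TCP z 0.0704. I made the second stroke about 1 mm above that.

**A disagreement I did not resolve.** Contact came about 28 mm lower than the nominal 8 mm fingertip length predicts. The lid width in the wrist picture accounts for only about 9 mm of that.

**Last checks:**
- **Leaves:** in the final scene picture all five lie flat in one line. I judged this by eye; the joint angles cannot be read.
- **Box and bystanders:** the top view shifted less than 1 pixel (about 1.5 mm) overall against the start. I checked the things around the box only by eye, and they look unmoved.
- **Force:** readings at the end of each move stayed below about 4 N. Peaks within a move are not reported.

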